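# Turn the tool carousel to the gap and load the full nail tin

## Task

Turn the tool carousel by the wooden bar on top until the plain, undivided rectangular bay stands squarely in the gap of the bar guard. Then set the full one of the two look-alike nail tins upright in that bay, lowering it in without dropping it, and leave the nearly empty tin standing on the bench away from the carousel. Do not tip the tins or disturb the horseshoe, rasp and hoof gauge.

Things in the scene. Friction and masses are not known exactly. Their poses are not given: they have to be found in the camera images.
- stand: Fixed steel stand with the bar guard over the carousel: foot plate 336 mm across, guard of 6 to 8 mm bars with its top 132 mm above the bench and 352 mm across, on four posts at radius 172 mm, open over a sector of 120 degrees (the gap). Origin on the carousel's axis at bench height; the stand's own -x points to the middle of the gap; z up.
- gap (a point): The loading point: middle of the guard's gap, 100 mm from the axis towards the stand's -x, 28 mm above the bench (the height of the bay floors). Axes as the stand's.
- carousel: Turntable, wooden disc 310 mm across, turning freely either way without end on the stand's upright axis (light bearing friction, about 0.12 N m; stays where it is left). Four bays 90 degrees apart, centres at radius 100 mm: towards its own -x the plain rectangular tin bay, +x a rectangular bay split by a divider, +y a round cup, -y a row of three posts. Origin on the axis 14 mm above the bench; disc top 28 mm above the bench; z up. It starts 1.7 rad or more away from the gap.
- tin_bay (a point): Centre of the tin bay's floor, 28 mm above the bench. Open-topped, inside 76 mm (along the carousel's x, radial) x 58 mm (along its y), walls 4 mm thick and 26 mm high: a tin goes in with its 66 mm side along the radius, either way round.
- knob (a point): Centre of the wooden turning bar on top of the carousel's hub, on its axis, 171 mm above the bench. Bar 90 mm long along the carousel's y, 18 mm wide along its x (pinch it across this), 36 mm tall, its underside 21 mm above the guard. It turns with the carousel. Axes as the carousel's.
- tin_a_mid (a point): Closed rectangular steel nail tin, 66 (its x) x 48 (its y) x 90 mm tall, standing upright on the bench; the two tins look exactly alike. One is full (0.6 to 0.9 kg in all), the other nearly empty (under 0.35 kg); either can be the full one. This point is the tin's centre, 45 mm above its underside; z up.
- tin_b_mid (a point): Closed rectangular steel nail tin, 66 (its x) x 48 (its y) x 90 mm tall, standing upright on the bench; the two tins look exactly alike. One is full (0.6 to 0.9 kg in all), the other nearly empty (under 0.35 kg); either can be the full one. This point is the tin's centre, 45 mm above its underside; z up.
- tin_a: The tin of point tin_a_mid; origin at the centre of its underside.
- tin_b: The tin of point tin_b_mid; origin at the centre of its underside.
- horseshoe: Bystander: steel horseshoe lying flat, about 140 x 140 x 10 mm, origin at its centre.
- rasp: Bystander: hoof rasp with ash handle lying flat along its x, 350 mm long, 30 mm thick, origin near its middle.
- hoof_gauge: Bystander: flat brass hoof gauge, 130 x 70 x 10 mm, origin at its centre.
There are look-alikes about, which are no part of the job. What is shaped like the tin_a but blue or pink is not meant.

How it is judged (in metres and radians):
On the way:
1. the tin bay stands in the gap (within 15 mm), the carousel at rest, with no tin in it yet (horizontal distance between tin_bay and gap below 0.015 m and angular speed of carousel below 0.1 rad/s and distance between each of tin_a_mid, tin_b_mid and tin_bay above 0.09 m), for 0.3 s.
At the end, for the whole second after the job is handed in: Tin bay within 15 mm of the gap's middle, carousel still and carrying over 4.5 N; the full tin upright on the bay floor within 12 mm of its centre, at rest, released; the other tin upright on the bench, over 190 mm from the carousel's axis (horizontal distance between tin_bay and gap below 0.015 m and angular speed of carousel below 0.1 rad/s and contact force between carousel and anything else above 4.5 N and ((distance between tin_a_mid and tin_bay below 0.052 m and horizontal distance between tin_a_mid and tin_bay below 0.012 m and angle between each of tin_a_mid, tin_b_mid's own z axis and vertical below 0.08 rad and z of tin_b_mid in the frame of gap below 0.027 m and horizontal distance between tin_b_mid and stand above 0.19 m) or (distance between tin_b_mid and tin_bay below 0.052 m and horizontal distance between tin_b_mid and tin_bay below 0.012 m and angle between each of tin_b_mid, tin_a_mid's own z axis and vertical below 0.08 rad and z of tin_a_mid in the frame of gap below 0.027 m and horizontal distance between tin_a_mid and stand above 0.19 m)) and linear speed of each of tin_a, tin_b below 0.03 m/s); the robot touches nothing.
It fails at once if a tin is tipped over (angle between any of tin_a_mid, tin_b_mid's own z axis and vertical above 0.6 rad).
It fails at once if a tin is dropped into the bay (falls unheld faster than 0.5 m/s) ((horizontal distance between tin_a_mid and tin_bay below 0.06 m and contact force between the fingers and tin_a below 0.3 N and linear speed of tin_a above 0.5 m/s) or (horizontal distance between tin_b_mid and tin_bay below 0.06 m and contact force between the fingers and tin_b below 0.3 N and linear speed of tin_b above 0.5 m/s)).
It fails at once if the horseshoe, rasp or hoof gauge is moved more than 30 mm (distance of any of horseshoe, rasp, hoof_gauge from where it was at the start of the episode above 0.03 m).
It also fails if it takes over 72 s, if anything falls off the work surface, if the arm or the gripper's body presses on something with over 40 N, if the wrist force passes 120 N, or if a joint passes its speed limit or range.

## Robot

A 6-joint arm with a two-finger parallel gripper is mounted at the origin on the work surface. World frame = base frame: x ahead of the robot, y to its left, z up, the work surface at z = 0. Lengths are in m, angles in degrees, forces in N, time in s.
With the tool pointing down it reaches from about 0.35 to 0.875 m from the base axis. Payload 4.2 kg.
Tool frame: the origin (TCP) lies between the finger pads; the fingertips stand 8 mm ahead of it and the grasp point (between the pads) lies 11 mm behind it; x points along the fingers, y is the direction in which the jaws open and shut, and the axes are right-handed (so a half turn about x gives the same grasp; the last joint's range is limited). The gripper opens to 87 mm and grips with 3 to 60 N. Pads are 19 mm wide; open, the fingers measure 117 mm over their backs; the gripper's body (75 mm by 190 mm) begins 51 mm behind the grasp point.
Start: joints at [-52.964, 22.042, 0.453, 0, -68.411, -14.817], TCP at [0.236, -0.579, 0.231] pointing down, gripper open.
Joint ranges: [-179.83, 179.83], [-69.29, 118.12], [-61.27, 80.66], [-181.25, 117.63], [-171.15, -9.14], [-177.46, 177.46]. Speed limits (degrees/s): [159.86, 159.86, 180, 180, 180, 180].

## Interface

Orientations are given as a 3x3 rotation matrix whose columns are the frame's x, y, z axes.
In Python, from station import r gives the robot as it stands. The module is installed in compiled form; this text tells all that it offers.
- The arm moves only by the tool move_arm, never from a script. Its argument "increments" is one flat list of numbers, 7 for each row, row after row: the turn, a rotation vector about the tool's x, y, z in degrees, then the shift along the tool's x, y, z in m, then the finger opening in m, from 0 to 0.087. A call has 1 to 12 rows; each row is the pose to reach, as a shift and turn from the pose commanded when the call began, along the tool's axes at that moment; what a row does not reach only later rows make up. A row lasts 1/12 s, in which the tool goes at most 41.7 mm and 7.16 degrees, less where a joint would pass 70% of its speed; a pose out of reach is approached as far as the arm can. A call with a gripper value outside its range is refused whole. The fingers move at their own pace and stop on an object; the grip force is fixed at half the most. Time passes only in rows, so rows that repeat a pose let the fingers close. It gives the time, the measured TCP pose, the force and the opening at its end, in the units of the state.
- r.sense(): the state, without advancing time (a new reading comes with each control period).
- r.capture(name): name is "side" or "top" or "wrist"; returns the picture (400x640x3 uint8, red, green, blue); there is no depth.
- r.calibration(name): a dict with "fx", "fy", "cx", "cy" (pixels), "rvec" (rotation vector, rad) and "tvec" (3), from world to camera coordinates, as OpenCV has them; the wrist camera has in their place "tool_from_camera" (4x4, takes a point from camera to tool coordinates, whose origin is the TCP and whose axes are the tool frame's). Camera axes: x right, y down, z forward; pixel columns grow to the right and rows downward; lengths in m; the calibration is good to about 2 mm. A picture is of the moment at which its call begins: read the wrist's pose just before it. calibration takes no time and is no camera call.
- r.finish_job(): hands the job in, once; it reports no verdict.
The state is a dict: "time_s": time; "joints": joint angles; "joint_velocities": joint speeds; "effort": joint torques, N m; "tcp_pos": TCP position; "ee_rot": TCP orientation; "wrist_force": force on the tool from outside, world axes, zero at the start; "moment": the same for the moment, N m; "gripper_width": opening from 0.0 (shut) to 1.0 (fully open).
Only numpy, scipy, OpenCV 4.12 (cv2) and the standard library are available. Lean on these libraries where they do the work, as an engineer would, in place of code of your own. Each camera call takes 0.05 s, during which the arm holds its last target.

## Working session

There is one attempt and no reset: what is moved stays moved. The work goes in short steps, Python scripts to look and compute and a tool call to move; the robot and the scene stay as the last step left them, time stands still between calls to the robot, and variables do not carry over. Pictures are saved under pics/ and viewed, and the job is handed in when it is done.

Besides the shell and the picture viewer there is one more tool, called after "Call:" by a JSON object that holds its "op" and its "data". move_arm: Moves the arm, as the interface text tells. Its arguments: {"type":"object","properties":{"increments":{"type":"array","items":{"type":"number"}}},"required":["increments"]}

```bash
mkdir -p pics
cat > h.py <<'E'
import numpy as np, cv2
from station import r
def snap(n,f):
    s=r.sense(); im=r.capture(n); cv2.imwrite(f'pics/{f}.png',im[:,:,::-1]); return s,im
def cam(n,s=None):
    c=r.calibration(n); K=np.array([[c['fx'],0,c['cx']],[0,c['fy'],c['cy']],[0,0,1.]])
    if n=='wrist':
        T=np.eye(4);T[:3,:3]=s['ee_rot'];T[:3,3]=s['tcp_pos'];M=T@np.array(c['tool_from_camera']);return K,M[:3,:3],M[:3,3]
    R=cv2.Rodrigues(np.array(c['rvec'],float))[0];t=np.array(c['tvec'],float).ravel()
    return K,R.T,-R.T@t
def ray(n,uv,z,s=None):
    K,R,o=cam(n,s); uv=np.atleast_2d(uv).astype(float)
    d=(R@np.linalg.inv(K)@np.c_[uv,np.ones(len(uv))].T).T
    return o+d*((z-o[2])/d[:,2])[:,None]
def proj(n,P,s=None):
    K,R,o=cam(n,s); P=np.atleast_2d(P); q=(K@R.T@(P-o).T).T; return q[:,:2]/q[:,2:]
E
python3 - <<'E'
from h import *
for n in('side','top','wrist'):
    s,im=snap(n,n+'0'); print(n,cam(n,s)[2], cam(n,s)[1].round(2).tolist(), r.calibration(n)['fx'])
print(r.sense())
E
```

```text
side [0.09376876 1.10468992 0.94482166] [[-0.94, -0.18, 0.3], [-0.35, 0.52, -0.78], [-0.01, -0.83, -0.55]] 466.4542437478198
top [ 0.36734653 -0.05024807  1.79595872] [[-0.02, -1.0, 0.08], [-1.0, 0.02, -0.01], [0.01, -0.08, -1.0]] 518.3506087084452
wrist [ 0.1660065  -0.60730013  0.3836627 ] [[-0.38, 0.89, 0.25], [0.93, 0.36, 0.11], [0.0, 0.28, -0.96]] 286.95877879157206
{'time_s': 0.15, 'joints': array([-5.29625666e+01,  2.20814511e+01,  3.99668057e-01, -1.86957683e-02,
       -6.84100574e+01, -1.48167204e+01]), 'joint_velocities': array([-0.00891571, -0.16003724,  0.259716  ,  0.21820666,  0.03829277,
       -0.02172965]), 'effort': array([-6.39406171e-04, -3.91052270e+01,  1.87587011e+01,  4.22229722e+00,
        1.24226851e-02, -1.42178019e-04]), 'tcp_pos': array([ 0.23621591, -0.57819314,  0.22972017]), 'ee_rot': array([[-7.23291056e-04, -3.78063507e-01,  9.25779380e-01],
       [ 1.46225710e-03,  9.25778233e-01,  3.78064181e-01],
       [-9.99998669e-01,  1.62717791e-03, -1.16781069e-04]]), 'wrist_force': array([-0.21940788,  0.0162499 ,  0.76581418]), 'moment': array([ 0.02121483, -0.02705694, -0.08935788]), 'gripper_width': 0.9984775924593953}
```

View pics/top0.png

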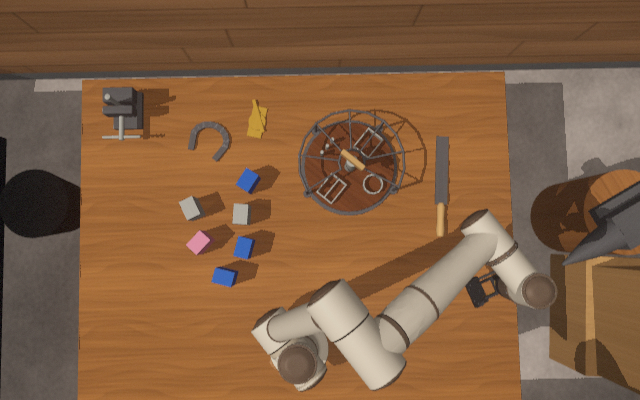

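View pics/side0.png

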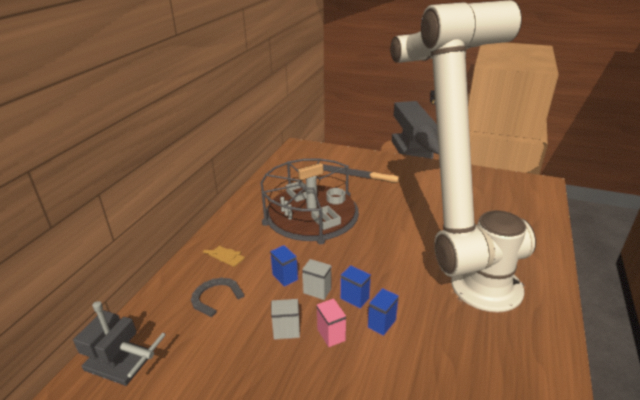

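View pics/wrist0.png

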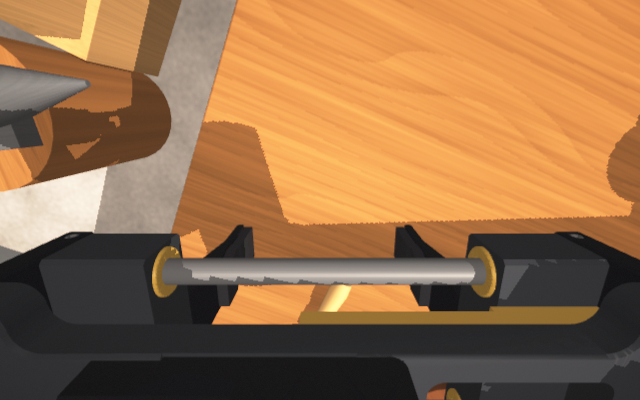

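Run:
```python
import cv2
im=cv2.imread('pics/top0.png')
a=cv2.resize(im[100:222,285:435],None,fx=5,fy=5,interpolation=cv2.INTER_CUBIC);a=a[:600];cv2.imwrite('pics/c1.png',a)
a=cv2.resize(im[160:295,170:275],None,fx=4,fy=4,interpolation=cv2.INTER_CUBIC)
b=cv2.imread('pics/side0.png');cv2.imwrite('pics/c3.png',cv2.resize(b[150:250,250:370],None,fx=6,fy=6,interpolation=cv2.INTER_CUBIC))
cv2.imwrite('pics/c2.png',a)
```

```text
(no output)
```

View pics/c1.png

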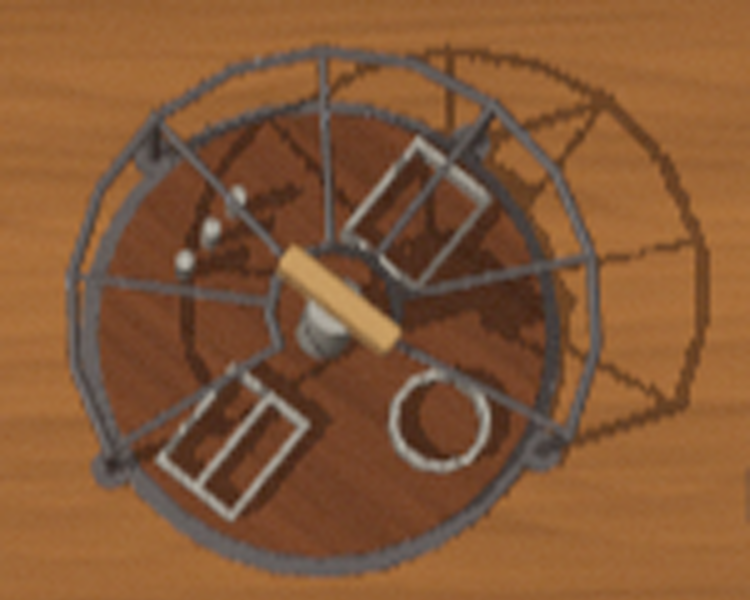

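View pics/c2.png

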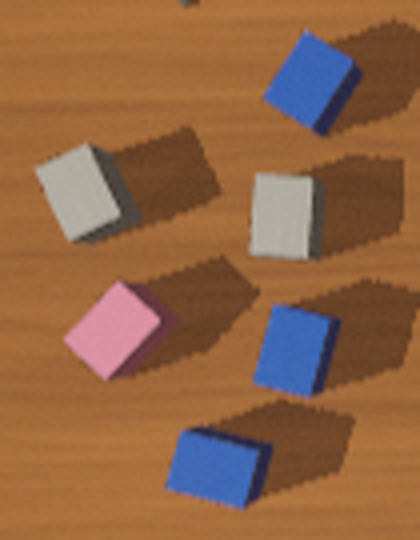

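View pics/c3.png

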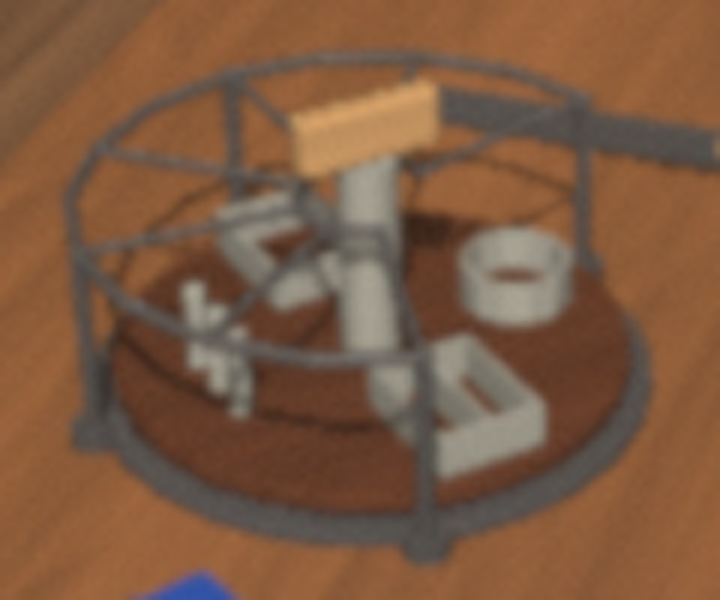

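```bash
cat > m.py <<'E'
from h import *
f=lambda L,k,x0,y0:(np.array(L,float)+.5)/k-.5+[x0,y0]
c1=lambda L:f(L,5,285,100)
p=ray('top',c1([(418,138),(490,197),(418,285),(348,237)]),.054).mean(0)
d=ray('top',c1([(237,370),(308,425),(232,520),(160,458)]),.054).mean(0)
cup=ray('top',c1([(440,420)]),.054)[0]
bar=ray('top',c1([(292,245),(400,330),(385,355),(278,270)]),.189)
print('plain',p,'div',d,'mid',(p+d)/2,'rad',np.linalg.norm(p-d)/2,'cup',cup)
print('bar',bar.mean(0),bar)
e=ray('top',c1([(107,460),(562,437)]),.130);print('guard ends',e, e.mean(0))
feet=ray('top',c1([(112,467),(543,452),(153,158),(477,140)]),.014);print('feet',feet)
a=p-d;print('plain dir',np.degrees(np.arctan2(a[1],a[0])))
c=(p+d)/2
for q in list(e)+list(feet): q=q-c;print(np.hypot(*q[:2]),np.degrees(np.arctan2(q[1],q[0])))
im=cv2.imread('pics/top0.png')
hsv=cv2.cvtColor(im,cv2.COLOR_BGR2HSV)
m=((hsv[...,1]<60)&(hsv[...,2]>120)).astype(np.uint8)
n,l,st,ce=cv2.connectedComponentsWithStats(m[170:235,170:260].copy())
for i in range(1,n):
    if st[i,4]>80:
        q=np.argwhere(l==i)[:,::-1]+[170,170]
        P=ray('top',q,.09)[:,:2].astype(np.float32)
        print('tin',ce[i]+[170,170],st[i,4],cv2.minAreaRect(P),P.mean(0))
E
python3 m.py
```

```text
plain [ 0.69305202 -0.2535236   0.054     ] div [ 0.53929225 -0.12413561  0.054     ] mid [ 0.61617214 -0.18882961  0.054     ] rad 0.10047800552532475 cup [ 0.55193109 -0.26364897  0.054     ]
bar [ 0.61457118 -0.18607101  0.189     ] [[ 0.64997119 -0.15778984  0.189     ]
 [ 0.59476224 -0.22388541  0.189     ]
 [ 0.57921941 -0.21402395  0.189     ]
 [ 0.63433188 -0.14858482  0.189     ]]
guard ends [[ 0.52269494 -0.03848164  0.13      ]
 [ 0.53108192 -0.33289715  0.13      ]] [ 0.52688843 -0.18568939  0.13      ]
feet [[ 0.52858367 -0.04100795  0.014     ]
 [ 0.5323603  -0.33906415  0.014     ]
 [ 0.74414924 -0.07427852  0.014     ]
 [ 0.7519968  -0.30065097  0.014     ]]
plain dir -40.0804235428906
0.17703812679199896 121.870829053995
0.16731945699863826 -120.56725609285505
0.1718225299461498 120.6479266532199
0.17203151247827414 -119.15598050811607
0.17175590482340553 41.83142030740644
0.17593281749278514 -39.463852244034406
tin [189.         207.72972973] 296 ((0.4814453125, 0.34790661931037903), (0.0672004222869873, 0.04785372316837311), 23.931570053100586) [0.4816881  0.34806463]
tin [239.996633   213.70707071] 297 ((0.4580943286418915, 0.1808379590511322), (0.04804884269833565, 0.06688321381807327), 85.33251190185547) [0.4582219  0.18054414]
```

Could be taken for the tin: grey boxes at top (190,208) and (240,214); blue at (248,181), (244,247), (224,277) and pink at (198,242) are excluded by colour. The two grey ones are meant. Plain bay: top (369,142), since the line across it is a guard bar; the divided one is at (332,188). The crops confirm both.

```bash
cat > go.py <<'E'
from h import *
from scipy.spatial.transform import Rotation as Ro
# usage: go.py x y z yaw(tool y dir deg)
def plan(x,y,z,yaw,s=None):
    s=s or r.sense(); R=np.array(s['ee_rot']);a=np.radians(yaw)
    Y=np.array([np.cos(a),np.sin(a),0]);X=np.array([0,0,-1.]);T=np.c_[X,Y,np.cross(X,Y)]
    rv=np.degrees(Ro.from_matrix(R.T@T).as_rotvec()); d=R.T@(np.array([x,y,z])-s['tcp_pos'])
    yw=np.degrees(np.arctan2(R[1,1],R[0,1]))
    print('t %.2f tcp %s yaw %.2f F %s w %.1f j6 %.1f'%(s['time_s'],np.round(s['tcp_pos'],4),yw,np.round(s['wrist_force'],1),s['gripper_width']*87,s['joints'][5]))
    print('rot',rv.round(2),'shift',d.round(4))
if __name__=='__main__':
    import sys; plan(*map(float,sys.argv[1:5]))
E
python3 go.py .615 -.187 .235 140.5
```

```text
t 0.15 tcp [ 0.2362 -0.5782  0.2297] yaw 112.21 F [-0.2  0.   0.8] w 86.9 j6 -14.8
rot [-2.829e+01  2.000e-02 -9.000e-02] shift [-0.005   0.219   0.4986]
```

Call:
{"op": "move_arm", "data": {"increments": [-28.3,0,0,-0.005,0.219,0.4986,0.087,-28.3,0,0,-0.005,0.219,0.4986,0.087,-28.3,0,0,-0.005,0.219,0.4986,0.087,-28.3,0,0,-0.005,0.219,0.4986,0.087,-28.3,0,0,-0.005,0.219,0.4986,0.087,-28.3,0,0,-0.005,0.219,0.4986,0.087,-28.3,0,0,-0.005,0.219,0.4986,0.087,-28.3,0,0,-0.005,0.219,0.4986,0.087,-28.3,0,0,-0.005,0.219,0.4986,0.087,-28.3,0,0,-0.005,0.219,0.4986,0.087,-28.3,0,0,-0.005,0.219,0.4986,0.087,-28.3,0,0,-0.005,0.219,0.4986,0.087]}}

```text
time_s: 1.15
tcp_pos: [0.585, -0.2174, 0.235]
ee_rot: [[-0.0, -0.772, 0.636], [0.0, 0.636, 0.772], [-1.0, 0.0, -0.0]]
wrist_force: [0.6, -1.5, 0.2]
gripper_width: 1.002
```

```bash
python3 go.py .615 -.187 .235 140.5
```

```text
t 1.15 tcp [ 0.585  -0.2174  0.235 ] yaw 140.54 F [ 0.6 -1.5  0.2] w 87.2 j6 -33.9
rot [ 0.04 -0.01 -0.03] shift [-0.     -0.0038  0.0425]
```

Call:
{"op": "move_arm", "data": {"increments": [0,0,0,0,-0.0038,0.0425,0.087,0,0,0,0,-0.0038,0.0425,0.087,0,0,0,0,-0.0038,0.0425,0.087]}}

```text
time_s: 1.4
tcp_pos: [0.6152, -0.1868, 0.2338]
ee_rot: [[-0.002, -0.774, 0.633], [0.0, 0.633, 0.774], [-1.0, 0.002, -0.001]]
wrist_force: [-0.4, -0.7, 0.1]
gripper_width: 0.998
```

```bash
python3 - <<'E'
from h import *
snap('wrist','w1'); snap('side','s1')
E
python3 go.py .615 -.187 .163 140.5
```

```text
t 1.50 tcp [ 0.6136 -0.1889  0.2346] yaw 140.53 F [-0.9 -0.7 -0.9] w 87.1 j6 -36.8
rot [ 0.03 -0.05 -0.07] shift [0.0716 0.     0.0024]
```

View pics/w1.png

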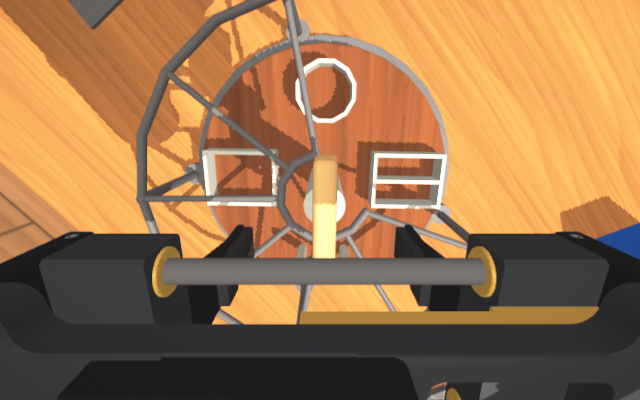

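View pics/s1.png

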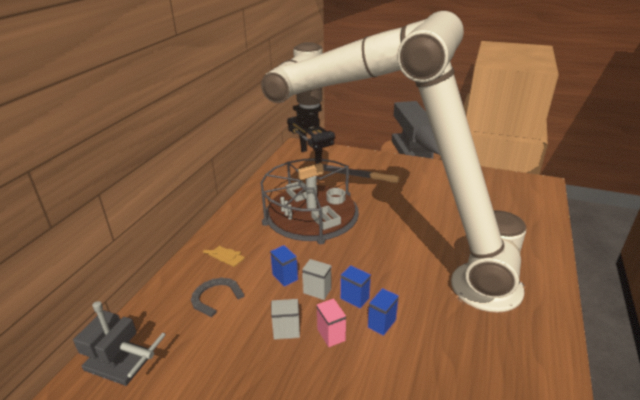

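Run:
```python
from h import *
s=r.sense();print(s['joints'].round(1), s['effort'].round(1))
```

```text
[ -2.7  23.6   3.5  -0.  -70.  -36.8] [  0.8 -40.   19.    4.2   0.   -0. ]
```

Call:
{"op": "move_arm", "data": {"increments": [-80,0,0,0,0,0,0.087,-80,0,0,0,0,0,0.087,-80,0,0,0,0,0,0.087,-80,0,0,0,0,0,0.087,-80,0,0,0,0,0,0.087,-80,0,0,0,0,0,0.087,-80,0,0,0,0,0,0.087,-80,0,0,0,0,0,0.087,-80,0,0,0,0,0,0.087,-80,0,0,0,0,0,0.087,-80,0,0,0,0,0,0.087,-80,0,0,0,0,0,0.087]}}

```text
time_s: 2.5
tcp_pos: [0.6129, -0.1904, 0.2355]
ee_rot: [[-0.0, -0.76, -0.65], [-0.0, -0.65, 0.76], [-1.0, 0.0, 0.0]]
wrist_force: [-0.6, 0.4, 0.8]
gripper_width: 1.002
```

Call:
{"op": "move_arm", "data": {"increments": [-80,0,0,0,0,0,0.06,-80,0,0,0,0,0,0.06,-80,0,0,0,0,0,0.06,-80,0,0,0,0,0,0.06,-80,0,0,0,0,0,0.06,-80,0,0,0,0,0,0.06,-80,0,0,0,0,0,0.06,-80,0,0,0,0,0,0.06,-80,0,0,0,0,0,0.06,-80,0,0,0,0,0,0.06,-80,0,0,0,0,0,0.06,-80,0,0,0,0,0,0.06]}}

```text
time_s: 3.5
tcp_pos: [0.6132, -0.1899, 0.2353]
ee_rot: [[-0.0, 0.507, -0.862], [-0.0, -0.862, -0.507], [-1.0, -0.0, 0.0]]
wrist_force: [-0.1, -1.0, 0.2]
gripper_width: 0.691
```

Call:
{"op": "move_arm", "data": {"increments": [-20,0,0,0,0,0,0.06,-20,0,0,0,0,0,0.06,-20,0,0,0,0,0,0.06,-20,0,0,0,0,0,0.06]}}

```text
time_s: 3.83
tcp_pos: [0.6135, -0.1896, 0.2353]
ee_rot: [[0.0, 0.77, -0.638], [0.0, -0.638, -0.77], [-1.0, 0.0, -0.0]]
wrist_force: [-0.4, -0.2, 0.2]
gripper_width: 0.691
```

```bash
python3 go.py .615 -.187 .163 -39.8
python3 - <<'E'
from h import *
s,im=snap('wrist','w2'); print(s['tcp_pos'])
E
```

```text
t 3.83 tcp [ 0.6135 -0.1896  0.2353] yaw -39.66 F [-0.4 -0.2  0.2] w 60.1 j6 143.1
rot [ 0.14 -0.   -0.  ] shift [ 0.0723 -0.0005 -0.003 ]
[ 0.61352242 -0.18962904  0.23531725]
```

View pics/w2.png

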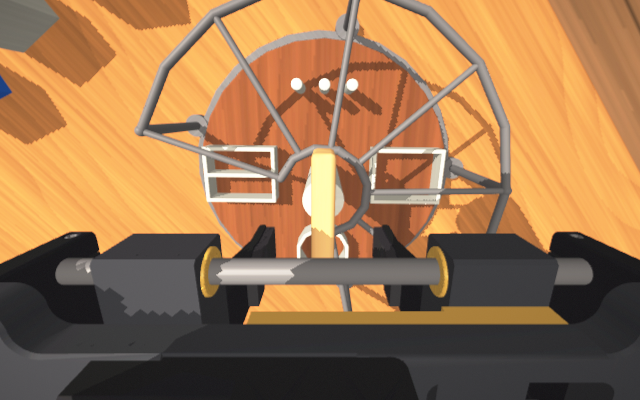

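```bash
python3 - <<'E'
from h import *
s=r.sense()
P=ray('wrist',[(241,174),(408,177)],.054,s);print(P,P.mean(0))
s1=dict(s);a=np.radians(140.53);Y=np.array([np.cos(a),np.sin(a),0]);X=np.array([0,0,-1.])
s1['ee_rot']=np.c_[X,Y,np.cross(X,Y)];s1['tcp_pos']=np.array([.6136,-.1889,.2346])
Q=ray('wrist',[(240,177),(408,180)],.054,s1);print(Q,Q.mean(0))
E
python3 go.py .615 -.1885 .163 -39.8
```

```text
[[ 0.54199363 -0.12184641  0.054     ]
 [ 0.69238471 -0.25212279  0.054     ]] [ 0.61718917 -0.1869846   0.054     ]
[[ 0.68886302 -0.25425245  0.054     ]
 [ 0.53661685 -0.12403587  0.054     ]] [ 0.61273993 -0.18914416  0.054     ]
t 3.88 tcp [ 0.6136 -0.1895  0.2353] yaw -39.83 F [ 0.  -0.   0.1] w 59.9 j6 142.9
rot [-0.03 -0.   -0.  ] shift [ 0.0723  0.0004 -0.0017]
```

Call:
{"op": "move_arm", "data": {"increments": [0,0,0,0.03,0,-0.002,0.06,0,0,0,0.06,0,-0.002,0.06,0,0,0,0.072,0,-0.002,0.06,0,0,0,0.072,0,-0.002,0.06,0,0,0,0.072,0,-0.002,0.0,0,0,0,0.072,0,-0.002,0.0,0,0,0,0.072,0,-0.002,0.0,0,0,0,0.072,0,-0.002,0.0,0,0,0,0.072,0,-0.002,0.0,0,0,0,0.072,0,-0.002,0.0]}}

```text
time_s: 4.72
tcp_pos: [0.6156, -0.1874, 0.1639]
ee_rot: [[0.001, 0.772, -0.636], [-0.0, -0.636, -0.772], [-1.0, 0.001, -0.001]]
wrist_force: [0.5, 0.4, -0.6]
gripper_width: 0.322
```

```bash
python3 go.py .615 -.188 .163 -39.8
```

```text
t 4.72 tcp [ 0.6156 -0.1874  0.1639] yaw -39.50 F [ 0.5  0.4 -0.6] w 28.0 j6 143.1
rot [ 0.3  -0.04 -0.06] shift [ 0.0009 -0.0001  0.0009]
```

Call:
{"op": "move_arm", "data": {"increments": [0,0,0,0,0,0,0,0,0,0,0,0,0,0,0,0,0,0,0,0,0,0,0,0,0,0,0,0,0,0,0,0,0,0,0,0,0,0,0,0,0,0,5,0,0,0,0,0,0,10,0,0,0,0,0,0,15,0,0,0,0,0,0,20,0,0,0,0,0,0]}}

```text
time_s: 5.55
tcp_pos: [0.6144, -0.1867, 0.1634]
ee_rot: [[-0.002, 0.504, -0.864], [0.001, -0.864, -0.504], [-1.0, -0.002, 0.001]]
wrist_force: [-4.5, 4.6, 6.0]
gripper_width: 0.205
```

```bash
python3 go.py .615 -.188 .163 -178.9;python3 - <<'E'
from h import *
snap('side','s2')
E
```

```text
t 5.55 tcp [ 0.6144 -0.1867  0.1634] yaw -59.72 F [-4.5  4.6  6. ] w 17.8 j6 122.8
rot [ 1.1918e+02  1.6000e-01 -2.0000e-02] shift [0.0004 0.0014 0.0001]
```

View pics/s2.png

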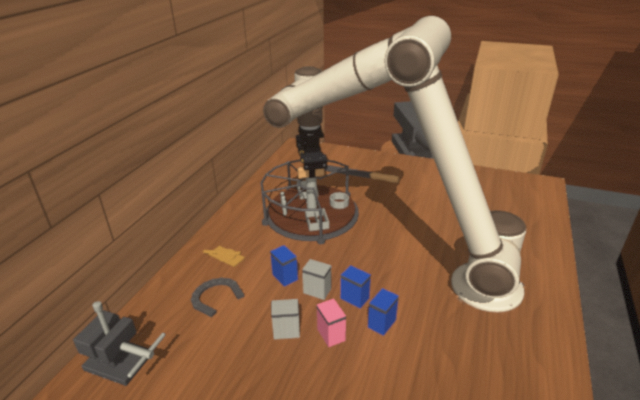

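Call:
{"op": "move_arm", "data": {"increments": [6,0,0,0,0,0,0,12,0,0,0,0,0,0,18,0,0,0,0,0,0,24,0,0,0,0,0,0,30,0,0,0,0,0,0,36,0,0,0,0,0,0,42,0,0,0,0,0,0,48,0,0,0,0,0,0,54,0,0,0,0,0,0,60,0,0,0,0,0,0]}}

```text
time_s: 6.43
tcp_pos: [0.6143, -0.1854, 0.1634]
ee_rot: [[-0.002, -0.496, -0.868], [0.003, -0.868, 0.496], [-1.0, -0.001, 0.003]]
wrist_force: [-5.4, 8.4, 5.7]
gripper_width: 0.206
```

```bash
python3 go.py .615 -.188 .163 -178.9
```

```text
t 6.43 tcp [ 0.6143 -0.1854  0.1634] yaw -119.72 F [-5.4  8.4  5.7] w 17.9 j6 62.8
rot [ 5.918e+01  2.000e-01 -3.000e-02] shift [ 0.0004  0.0019 -0.0019]
```

Call:
{"op": "move_arm", "data": {"increments": [6,0,0,0,0,0,0,12,0,0,0,0,0,0,18,0,0,0,0,0,0,24,0,0,0,0,0,0,30,0,0,0,0,0,0,36,0,0,0,0,0,0,42,0,0,0,0,0,0,48,0,0,0,0,0,0,54,0,0,0,0,0,0,58,0,0,0,0,0,0,59,0,0,0,0,0,0,59.2,0,0,0,0,0,0]}}

```text
time_s: 7.43
tcp_pos: [0.6155, -0.1847, 0.1634]
ee_rot: [[0.001, -1.0, -0.023], [0.003, -0.023, 1.0], [-1.0, -0.001, 0.003]]
wrist_force: [-4.1, 11.1, 4.4]
gripper_width: 0.202
```

```bash
python3 go.py .615 -.188 .163 -178.9;python3 - <<'E'
from h import *
snap('top','t3');snap('wrist','w3')
import cv2
im=cv2.imread('pics/top0.png');im=cv2.imread('pics/t3.png')
cv2.imwrite('pics/c4.png',cv2.resize(im[100:220,285:435],None,fx=5,fy=5,interpolation=cv2.INTER_CUBIC))
E
```

```text
t 7.43 tcp [ 0.6155 -0.1847  0.1634] yaw -178.69 F [-4.1 11.1  4.4] w 17.6 j6 3.8
rot [0.21 0.19 0.04] shift [ 0.0004  0.0006 -0.0033]
```

View pics/c4.png

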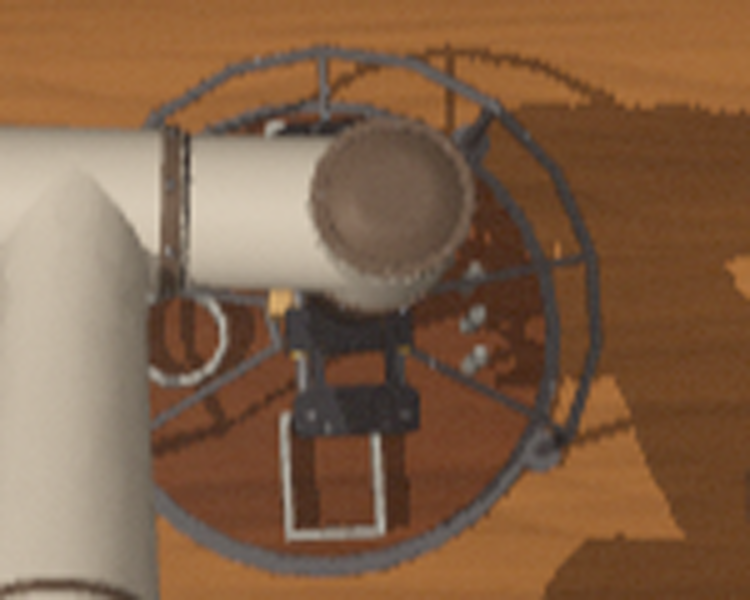

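View pics/w3.png

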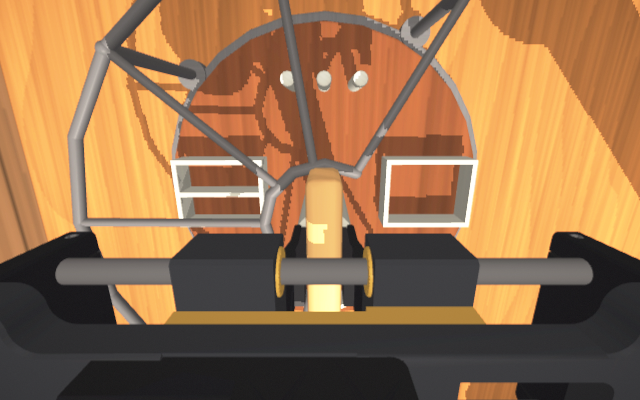

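Call:
{"op": "move_arm", "data": {"increments": [0,0,0,0,0,0,0.06,0,0,0,0,0,0,0.06,0,0,0,0,0,0,0.06,0,0,0,0,0,0,0.087,0,0,0,-0.01,0,0,0.087,0,0,0,-0.03,0,0,0.087,0,0,0,-0.06,0,0,0.087,0,0,0,-0.1,0,0,0.087]}}

```text
time_s: 8.2
tcp_pos: [0.6139, -0.1875, 0.2619]
ee_rot: [[-0.006, -1.0, -0.022], [0.001, -0.022, 1.0], [-1.0, 0.006, 0.001]]
wrist_force: [1.6, 0.1, -0.1]
gripper_width: 0.728
```

```bash
python3 go.py .458 .1805 .21 -94.7
```

```text
t 8.20 tcp [ 0.6139 -0.1875  0.2619] yaw -178.72 F [ 1.6  0.1 -0.1] w 63.3 j6 3.9
rot [-84.02   0.29  -0.23] shift [0.0531 0.1474 0.3713]
```

Call:
{"op": "move_arm", "data": {"increments": [-84,0,0,0.05,0.1474,0.3713,0.087,-84,0,0,0.05,0.1474,0.3713,0.087,-84,0,0,0.05,0.1474,0.3713,0.087,-84,0,0,0.05,0.1474,0.3713,0.087,-84,0,0,0.05,0.1474,0.3713,0.087,-84,0,0,0.05,0.1474,0.3713,0.087,-84,0,0,0.05,0.1474,0.3713,0.087,-84,0,0,0.05,0.1474,0.3713,0.087,-84,0,0,0.05,0.1474,0.3713,0.087,-84,0,0,0.05,0.1474,0.3713,0.087,-84,0,0,0.05,0.1474,0.3713,0.087,-84,0,0,0.05,0.1474,0.3713,0.087]}}

```text
time_s: 9.2
tcp_pos: [0.4591, 0.182, 0.2139]
ee_rot: [[0.001, -0.073, -0.997], [0.0, -0.997, 0.073], [-1.0, -0.001, -0.001]]
wrist_force: [-0.5, -0.8, 0.1]
gripper_width: 1.005
```

```bash
python3 go.py .458 .1805 .21 -94.7
python3 - <<'E'
from h import *
snap('top','t4');snap('wrist','w4')
im=cv2.imread('pics/t4.png')
cv2.imwrite('pics/c5.png',cv2.resize(im[100:220,285:435],None,fx=5,fy=5,interpolation=cv2.INTER_CUBIC))
E
python3 go.py .458 .1805 .21 -94.7
```

```text
t 9.20 tcp [0.4591 0.182  0.2139] yaw -94.16 F [-0.5 -0.8  0.1] w 87.4 j6 45.3
rot [ 0.54 -0.07  0.03] shift [0.0039 0.0016 0.001 ]
t 9.30 tcp [0.4596 0.181  0.2139] yaw -94.64 F [0.3 0.5 0.1] w 87.1 j6 45.0
rot [ 0.06 -0.07  0.04] shift [0.0039 0.0006 0.0016]
```

View pics/c5.png

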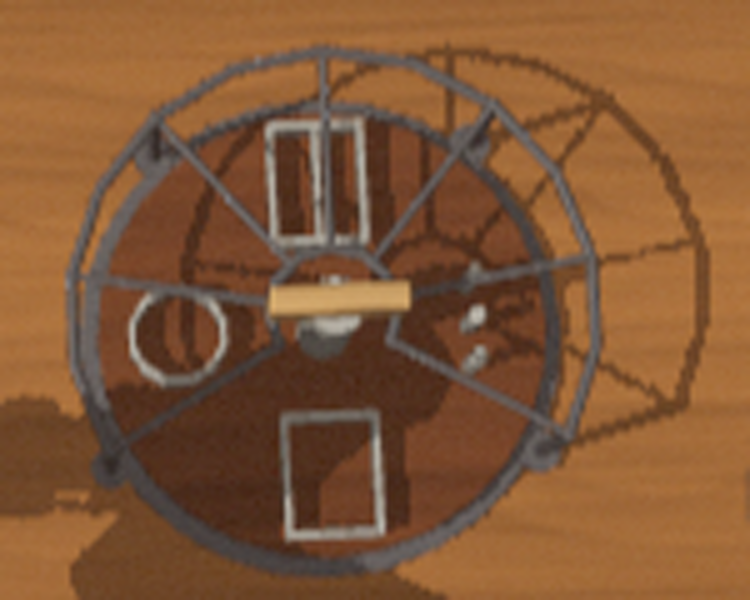

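View pics/w4.png

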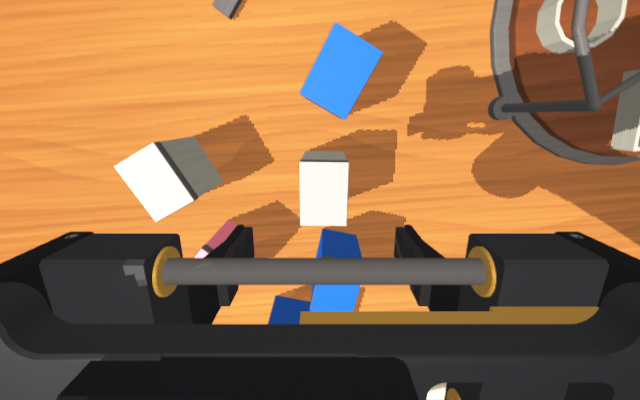

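Run:
```python
from h import *
c1=lambda L:(np.array(L,float)+.5)/5-.5+[285,100]
s=r.sense()
T=ray('wrist',[(301,162),(348,161),(348,226),(300,226)],.09,s);print(T.mean(0));d=T[0]-T[3]+T[1]-T[2];print('tin long dir',np.degrees(np.arctan2(d[1],d[0])))
p=ray('top',c1([(283,412),(377,410),(383,533),(288,539)]),.054);q=ray('top',c1([(267,122),(365,119),(369,242),(273,246)]),.054)
print(p.mean(0),q.mean(0),(p+q).mean(0)/2);a=p.mean(0)-q.mean(0);print(np.degrees(np.arctan2(a[1],a[0])))
T1=ray('wrist',[(114,167),(164,139),(203,186),(157,221)],.09,s);print(T1.mean(0))
```

```text
[0.4564629  0.18036944 0.09      ]
tin long dir -5.0447279466032
[ 0.51732637 -0.19007647  0.054     ] [ 0.71659851 -0.18606006  0.054     ] [ 0.61696244 -0.18806826  0.054     ]
-178.84533636039976
[0.4857397  0.34172225 0.09      ]
```

Call:
{"op": "move_arm", "data": {"increments": [0,0,0,0.04,0,0.0022,0.087,0,0,0,0.08,0,0.0022,0.087,0,0,0,0.12,0,0.0022,0.087,0,0,0,0.152,0,0.0022,0.087,0,0,0,0.152,0,0.0022,0.0,0,0,0,0.152,0,0.0022,0.0,0,0,0,0.152,0,0.0022,0.0,0,0,0,0.152,0,0.0022,0.0,0,0,0,0.152,0,0.0022,0.0,0,0,0,0.152,0,0.0022,0.0,0,0,0,0.152,0,0.0022,0.0,0,0,0,0.152,0,0.0022,0.0]}}

```text
time_s: 10.3
tcp_pos: [0.4582, 0.1817, 0.0625]
ee_rot: [[0.003, -0.081, -0.997], [0.002, -0.997, 0.081], [-1.0, -0.003, -0.003]]
wrist_force: [-1.4, 2.8, 5.4]
gripper_width: 0.55
```

Call:
{"op": "move_arm", "data": {"increments": [0,0,0,0,0,0,0,0,0,0,-0.01,0,0,0,0,0,0,-0.03,0,0,0,0,0,0,-0.03,0,0,0,0,0,0,-0.03,0,0,0,0,0,0,-0.03,0,0,0]}}

```text
time_s: 10.8
tcp_pos: [0.4558, 0.1797, 0.0896]
ee_rot: [[-0.003, -0.083, -0.997], [-0.002, -0.997, 0.083], [-1.0, 0.002, 0.003]]
wrist_force: [-0.6, -0.7, -6.6]
gripper_width: 0.551
```

```bash
python3 go.py .517 -.190 .20 -89
python3 - <<'E'
from h import *
F=[]
for n in ('side','wrist'):
    s,_=snap(n,n+'5');F.append(s['wrist_force'])
F.append(r.sense()['wrist_force']);print(np.round(F,2))
E
```

```text
t 10.80 tcp [0.4558 0.1797 0.0896] yaw -94.74 F [-0.6 -0.7 -6.6] w 47.9 j6 44.8
rot [-5.74  0.18 -0.1 ] shift [-0.11    0.3636 -0.0912]
[[-0.63 -0.7  -6.56]
 [ 0.08  0.03 -6.81]
 [ 0.42  0.38 -6.75]]
```

View pics/side5.png

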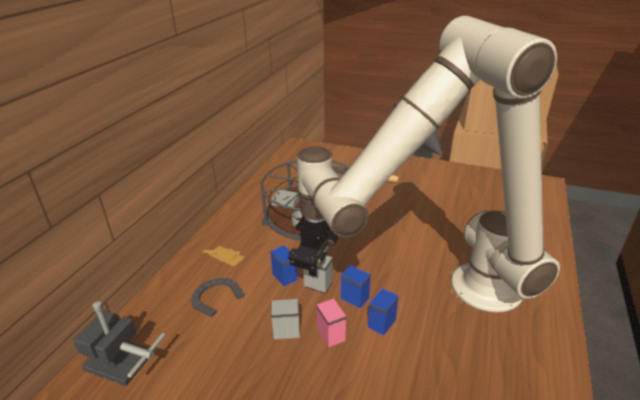

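Wrist force about -6.7 N → 0.69 kg: this is the full tin. Carry it to above the bay.

Call:
{"op": "move_arm", "data": {"increments": [0,0,0,-0.04,0,0,0,0,0,0,-0.08,0,0,0,-2,0,0,-0.12,0.03,-0.01,0,-5.8,0,0,-0.13,0.07,-0.02,0,-5.8,0,0,-0.13,0.11,-0.03,0,-5.8,0,0,-0.13,0.15,-0.04,0,-5.8,0,0,-0.13,0.19,-0.05,0,-5.8,0,0,-0.13,0.23,-0.06,0,-5.8,0,0,-0.13,0.27,-0.07,0,-5.8,0,0,-0.13,0.31,-0.08,0,-5.8,0,0,-0.13,0.34,-0.0912,0,-5.8,0,0,-0.13,0.3636,-0.0912,0]}}

```text
time_s: 11.9
tcp_pos: [0.5193, -0.1926, 0.2192]
ee_rot: [[-0.001, 0.017, -1.0], [-0.001, -1.0, -0.017], [-1.0, 0.001, 0.001]]
wrist_force: [2.1, 0.0, -7.1]
gripper_width: 0.548
```

Call:
{"op": "move_arm", "data": {"increments": [0,0,0,0,0,0,0,0,0,0,0,0,0,0,0,0,0,0,0,0,0]}}

```text
time_s: 12.15
tcp_pos: [0.5176, -0.189, 0.2195]
ee_rot: [[-0.003, 0.019, -1.0], [0.001, -1.0, -0.019], [-1.0, -0.001, 0.003]]
wrist_force: [-0.4, -0.7, -7.0]
gripper_width: 0.546
```

```bash
python3 go.py .517 -.190 .092 -88.9
python3 - <<'E'
from h import *
for n in ('side','wrist','top'):
    s,_=snap(n,n+'6')
im=cv2.imread('pics/side6.png')
cv2.imwrite('pics/c6.png',cv2.resize(im[140:250,240:370],None,fx=5,fy=5,interpolation=cv2.INTER_CUBIC))
E
```

```text
t 12.15 tcp [ 0.5176 -0.189   0.2195] yaw -88.94 F [-0.4 -0.7 -7. ] w 47.5 j6 94.3
rot [-0.04  0.17  0.07] shift [0.1275 0.0011 0.0002]
```

View pics/wrist6.png

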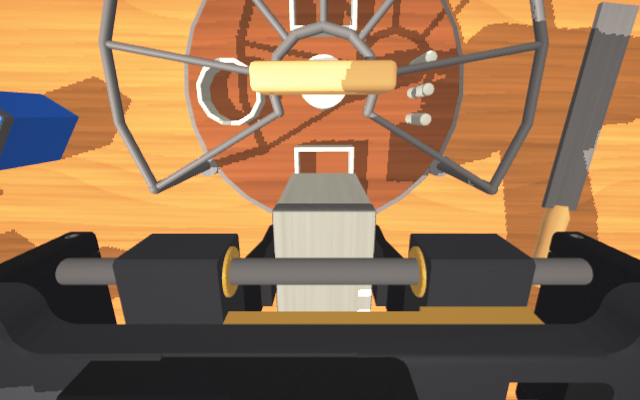

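View pics/c6.png

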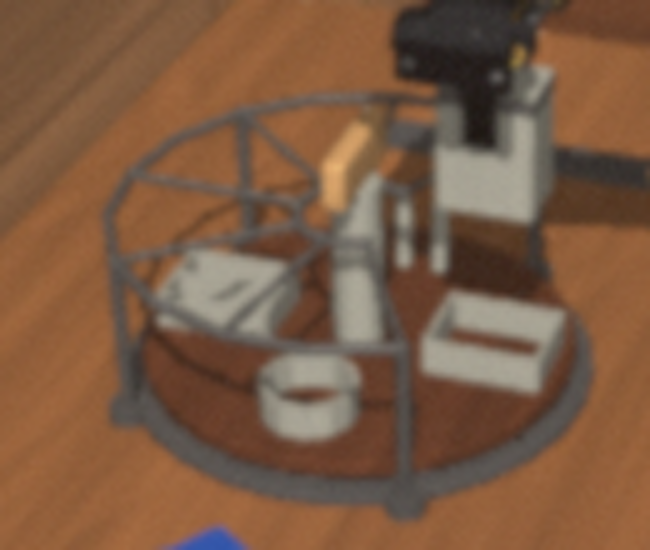

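View pics/top6.png

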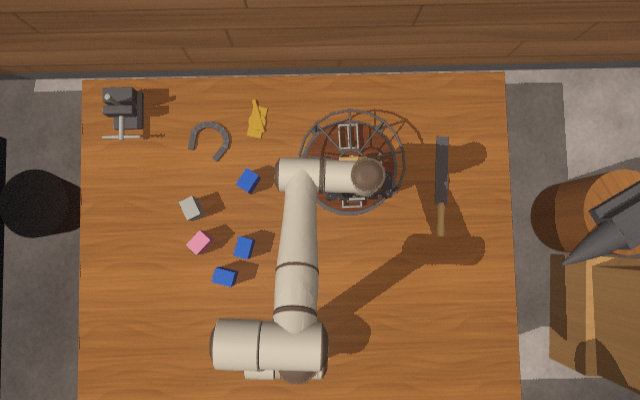

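Run:
```python
from h import *
s=r.sense();print(s['tcp_pos'])
T=ray('wrist',[(273,211),(376,211)],s['tcp_pos'][2]+.0275,s);print(T,T.mean(0)-[.033,0,0])
T=ray('wrist',[(287,173),(362,173)],s['tcp_pos'][2]-.0625,s);print('bottom',T,T.mean(0)-[.033,0,0])
B=ray('wrist',[(294,146.5),(354,146.5)],.054,s);print(B,B.mean(0)-[.042,0,0])
m=proj('wrist',[[.615,-.188,.189]],s);print(m)
im=cv2.imread('pics/wrist6.png');cv2.imwrite('pics/c7.png',cv2.resize(im[120:230,250:400],None,fx=5,fy=5,interpolation=cv2.INTER_CUBIC))
```

```text
[ 0.51836754 -0.18820629  0.22079356]
[[ 0.54935144 -0.16433474  0.24829356]
 [ 0.55034924 -0.21228629  0.24829356]] [ 0.51685034 -0.18831051  0.24829356]
bottom [[ 0.54910211 -0.159744    0.15829356]
 [ 0.55029595 -0.21728161  0.15829356]] [ 0.51669903 -0.18851281  0.15829356]
[[ 0.55783621 -0.15475843  0.054     ]
 [ 0.55921307 -0.22124156  0.054     ]] [ 0.51652464 -0.188       0.054     ]
[[326.08124094  76.42717636]]
```

View pics/c7.png

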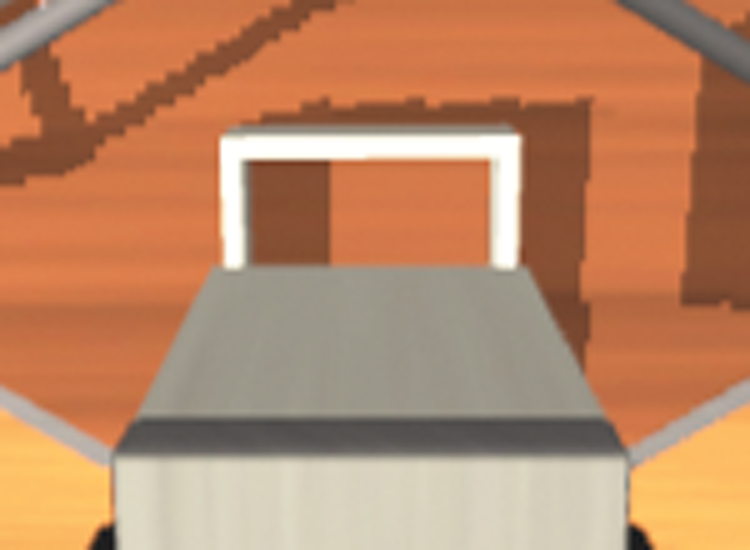

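Call:
{"op": "move_arm", "data": {"increments": [0,0,0,0.03,0,0,0,0,0,0,0.06,0,0,0,0,0,0,0.085,0,0,0,0,0,0,0.095,0,0,0,0,0,0,0.1,0,0,0,0,0,0,0.105,0,0,0,0,0,0,0.11,0,0,0,0,0,0,0.115,0,0,0,0,0,0,0.12,0,0,0,0,0,0,0.124,0,0,0,0,0,0,0.124,0,0,0]}}

```text
time_s: 13.22
tcp_pos: [0.518, -0.1892, 0.0965]
ee_rot: [[-0.001, 0.019, -1.0], [0.0, -1.0, -0.019], [-1.0, -0.0, 0.001]]
wrist_force: [-0.8, -0.3, -6.9]
gripper_width: 0.544
```

```bash
python3 go.py .517 -.190 .0905 -88.9
python3 - <<'E'
from h import *
for n in ('side','wrist'):
    s,_=snap(n,n+'7')
im=cv2.imread('pics/side7.png')
cv2.imwrite('pics/c8.png',cv2.resize(im[140:250,240:370],None,fx=5,fy=5,interpolation=cv2.INTER_CUBIC))
E
```

```text
t 13.22 tcp [ 0.518  -0.1892  0.0965] yaw -88.90 F [-0.8 -0.3 -6.9] w 47.3 j6 94.3
rot [0.   0.07 0.02] shift [0.006  0.0008 0.001 ]
```

View pics/c8.png

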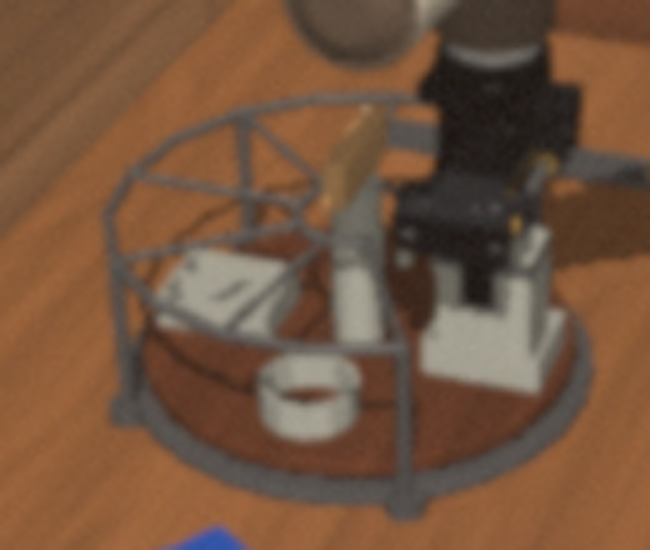

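View pics/wrist7.png

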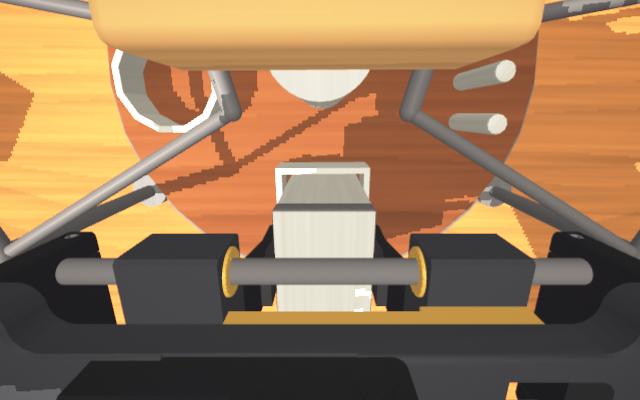

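The tin is inside the walls with its full weight still on the gripper (-6.9 N). Lower the last millimetres until the weight transfers.

Call:
{"op": "move_arm", "data": {"increments": [0,0,0,0.002,0,0,0,0,0,0,0.004,0,0,0,0,0,0,0.005,0,0,0,0,0,0,0.0055,0,0,0,0,0,0,0.0055,0,0,0]}}

```text
time_s: 13.73
tcp_pos: [0.5184, -0.1892, 0.0915]
ee_rot: [[-0.0, 0.019, -1.0], [0.0, -1.0, -0.019], [-1.0, -0.0, 0.0]]
wrist_force: [0.0, 0.6, -7.0]
gripper_width: 0.552
```

Call:
{"op": "move_arm", "data": {"increments": [0,0,0,0.001,0,0,0,0,0,0,0.001,0,0,0,0,0,0,0.002,0,0,0,0,0,0,0.002,0,0,0]}}

```text
time_s: 14.07
tcp_pos: [0.5188, -0.1894, 0.0905]
ee_rot: [[0.001, 0.02, -1.0], [-0.001, -1.0, -0.02], [-1.0, 0.001, -0.001]]
wrist_force: [-1.9, 0.9, -1.9]
gripper_width: 0.55
```

Call:
{"op": "move_arm", "data": {"increments": [0,0,0,0.0005,0,0,0.055,0,0,0,0.0005,0,0,0.06,0,0,0,0.0005,0,0,0.07,0,0,0,0,0,0,0.07,0,0,0,0,0,0,0.07,0,0,0,-0.02,0,0,0.07,0,0,0,-0.05,0,0,0.07,0,0,0,-0.09,0,0,0.07,0,0,0,-0.13,0,0,0.07,0,0,0,-0.17,0,0,0.07]}}

```text
time_s: 14.9
tcp_pos: [0.5181, -0.1893, 0.2617]
ee_rot: [[0.0, 0.02, -1.0], [-0.0, -1.0, -0.02], [-1.0, 0.0, -0.0]]
wrist_force: [2.0, 0.2, -0.9]
gripper_width: 0.805
```

```bash
python3 go.py .35 0.05 .3 -88.9
python3 - <<'E'
from h import *
for n in ('side','wrist'):
    s,_=snap(n,n+'8')
im=cv2.imread('pics/side8.png')
cv2.imwrite('pics/c9.png',cv2.resize(im[140:250,240:370],None,fx=5,fy=5,interpolation=cv2.INTER_CUBIC))
E
```

```text
t 14.90 tcp [ 0.5181 -0.1893  0.2617] yaw -88.87 F [ 2.   0.2 -0.9] w 70.1 j6 94.3
rot [ 0.03 -0.01 -0.01] shift [-0.0384 -0.2425  0.1634]
```

View pics/c9.png

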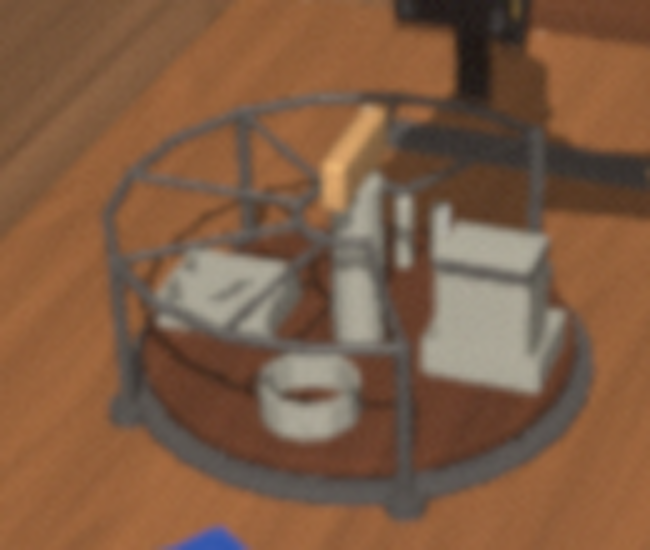

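View pics/wrist8.png

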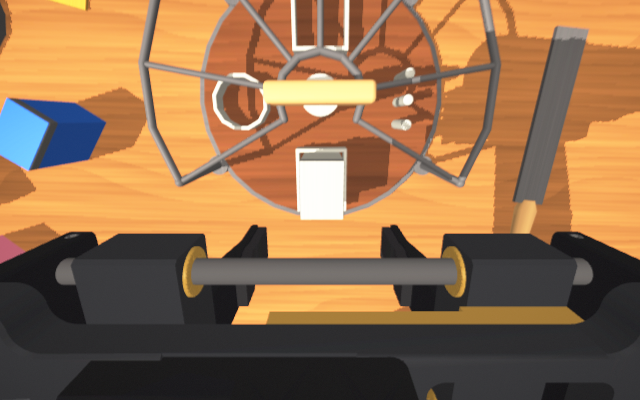

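Call:
{"op": "move_arm", "data": {"increments": [0,0,0,-0.03,-0.03,0.02,0.07,0,0,0,-0.0384,-0.06,0.04,0.07,0,0,0,-0.0384,-0.2425,0.1634,0.07,0,0,0,-0.0384,-0.2425,0.1634,0.07,0,0,0,-0.0384,-0.2425,0.1634,0.07,0,0,0,-0.0384,-0.2425,0.1634,0.07,0,0,0,-0.0384,-0.2425,0.1634,0.07,0,0,0,-0.0384,-0.2425,0.1634,0.07,0,0,0,-0.0384,-0.2425,0.1634,0.07,0,0,0,-0.0384,-0.2425,0.1634,0.07,0,0,0,-0.0384,-0.2425,0.1634,0.07]}}

```text
time_s: 15.92
tcp_pos: [0.3507, 0.0498, 0.2981]
ee_rot: [[0.0, 0.019, -1.0], [0.0, -1.0, -0.019], [-1.0, 0.0, -0.0]]
wrist_force: [-0.4, -0.1, -0.7]
gripper_width: 0.806
```

Run:
```python
from h import *
s,_=snap('top','t9');print(s['time_s'],s['tcp_pos'],s['joint_velocities'].round(1))
im=cv2.imread('pics/t9.png')
cv2.imwrite('pics/c10.png',cv2.resize(im[100:220,285:435],None,fx=5,fy=5,interpolation=cv2.INTER_CUBIC))
```

```text
15.9167 [0.35066257 0.04980729 0.29811075] [-1.3  0.8  0.2 -0.1 -0.1 -0.2]
```

View pics/c10.png

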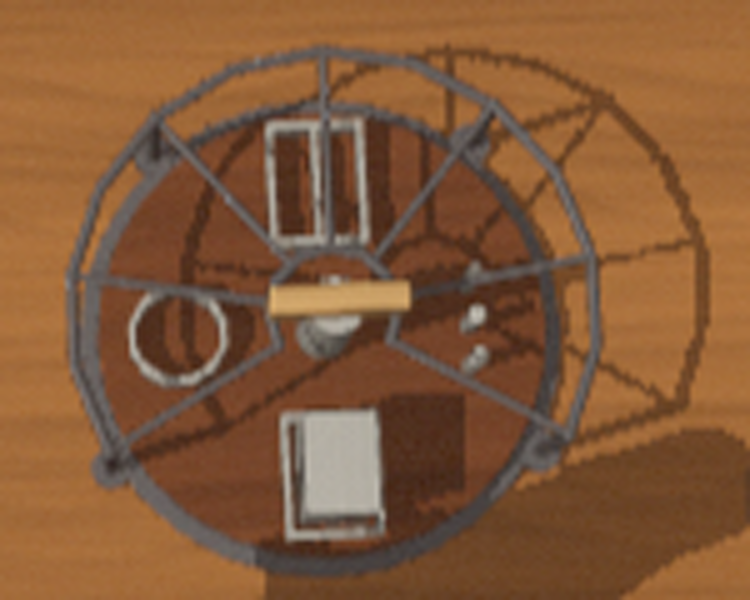

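View pics/t9.png

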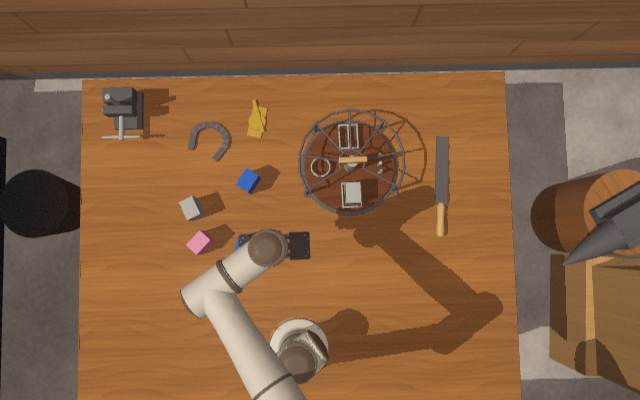

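Run:
```python
from h import *
c1=lambda L:(np.array(L,float)+.5)/5-.5+[285,100]
t=ray('top',c1([(303,412),(379,411),(383,515),(302,515)]),.118).mean(0)
b=ray('top',c1([(283,412),(377,410),(383,533),(288,539)]),.054).mean(0);print(t,b,t-b)
print(r.finish_job())
```

```text
[ 0.51835005 -0.1909841   0.118     ] [ 0.51732637 -0.19007647  0.054     ] [ 0.00102368 -0.00090763  0.064     ]
the job is handed in; nothing more can be done
None
```

The full nail tin is standing upright in the plain bay, in the gap of the guard, and I have handed the job in. The interface gave no verdict. Robot time was about 16 s of the 72 s allowed.

- **Carousel:** I pinched the wooden bar and turned the carousel about 139° clockwise. The top camera then put the bay's direction at −178.9° against about −179.2° for the gap's middle, which is under 1 mm off at the bay.
- **Choosing the tin:** The tin nearer the carousel pulled about 6.7 N when lifted (0.69 kg), so it is the full one. I never lifted the other tin to confirm it is light; it still stands where it started.
- **Placing:** I lowered the tin until the bench-side force showed most of its weight on the bay floor (6.9 N down to 1.9 N), then opened the fingers and lifted clear.
- **Last check:** The final top picture put the tin about 1.4 mm from the bay's centre. The horseshoe, rasp and gauge looked unmoved by eye, and the arm stood clear of everything.
- **Disagreement:** The wrist and top cameras differed by about 2 mm on the bay's position. This is within the calibration's stated accuracy.

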